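# Unpile the toroidal transformers onto their power-supply bases

## Task

Take the piled toroidal transformers apart and fit each of the four over the bolt of the power-supply base whose round rubber pad is its own size, lying flat on that pad with the bolt up through its hole. Lift them off without tipping any of them over, then let go of everything.

Things in the scene. Friction and masses are not known exactly. Their poses are not given: they have to be found in the camera images.
- tx64_mid (a point): the largest toroidal transformer: a copper-brown taped ring lying flat, 64 mm in diameter, 32 mm high, 24 mm hole. The point is its centre, half-way up (16 mm above its underside), on the hole's axis; z is up along it. At the start three of the four are piled up, wider below narrower, and one lies alone, on 4 mm sheets of grey foam.
- tx54_mid (a point): the second largest toroidal transformer: a copper-brown taped ring lying flat, 54 mm in diameter, 32 mm high, 20 mm hole. The point is its centre, half-way up (16 mm above its underside), on the hole's axis; z is up along it. At the start three of the four are piled up, wider below narrower, and one lies alone, on 4 mm sheets of grey foam.
- tx44_mid (a point): the second smallest toroidal transformer: a copper-brown taped ring lying flat, 44 mm in diameter, 26 mm high, 17 mm hole. The point is its centre, half-way up (13 mm above its underside), on the hole's axis; z is up along it. At the start three of the four are piled up, wider below narrower, and one lies alone, on 4 mm sheets of grey foam.
- tx34_mid (a point): the smallest toroidal transformer: a copper-brown taped ring lying flat, 34 mm in diameter, 20 mm high, 14 mm hole. The point is its centre, half-way up (10 mm above its underside), on the hole's axis; z is up along it. At the start three of the four are piled up, wider below narrower, and one lies alone, on 4 mm sheets of grey foam.
- seat64 (a point): fixed aluminium power-supply base with the largest round black rubber pad, 64 mm across. The point is the middle of the pad's top, 6 mm above the bench, on the axis of an upright bolt 6 mm thick that ends 42 mm above it; z is up, x points to the circuit board, whose parts begin 60 mm from the bolt and rise 37 mm above the bench. A seated 64 mm transformer has its centre 16 mm above the point.
- seat54 (a point): fixed aluminium power-supply base with the second largest round black rubber pad, 54 mm across. The point is the middle of the pad's top, 6 mm above the bench, on the axis of an upright bolt 6 mm thick that ends 42 mm above it; z is up, x points to the circuit board, whose parts begin 55 mm from the bolt and rise 37 mm above the bench. A seated 54 mm transformer has its centre 16 mm above the point.
- seat44 (a point): fixed aluminium power-supply base with the second smallest round black rubber pad, 44 mm across. The point is the middle of the pad's top, 6 mm above the bench, on the axis of an upright bolt 5 mm thick that ends 36 mm above it; z is up, x points to the circuit board, whose parts begin 50 mm from the bolt and rise 37 mm above the bench. A seated 44 mm transformer has its centre 13 mm above the point.
- seat34 (a point): fixed aluminium power-supply base with the smallest round black rubber pad, 34 mm across. The point is the middle of the pad's top, 6 mm above the bench, on the axis of an upright bolt 4 mm thick that ends 30 mm above it; z is up, x points to the circuit board, whose parts begin 45 mm from the bolt and rise 37 mm above the bench. A seated 34 mm transformer has its centre 10 mm above the point.
Not all that is in view belongs to the job. What is shaped like the part that bears seat64 but green is not meant. Leave any purple look-alike of the part that bears tx34_mid alone.

How it is judged:
By the outcome, as a careful person would: the job done as asked, in the order asked, and still so for the second after the job is handed in, with the robot touching nothing.
It also fails if it takes over 106 s, if anything falls off the work surface, if the arm or the gripper's body presses on something with over 40 N, if the wrist force passes 120 N, or if a joint passes its speed limit or range.

## Robot

A 7-joint arm with a two-finger parallel gripper is mounted at the origin on the work surface. World frame = base frame: x ahead of the robot, y to its left, z up, the work surface at z = 0. Lengths are in mm, angles in degrees, forces in N, time in s.
With the tool pointing down it reaches from about 425 to 950 mm from the base axis. Payload 4.7 kg.
Tool frame: the origin (TCP) lies midway between the tips of the shut fingers; the grasp point (between the pads) lies 19 mm behind it (ctrl.hold_point_z is the distance from the TCP to the grasp point, in mm); z points along the fingers, y is the line along which they close (so a half turn about z gives the same grasp; the last joint's range is limited). The gripper opens to 85 mm and grips with 20 to 120 N. Pads are 22 mm wide; open, the fingers measure 114 mm over their backs; the gripper's body (76 mm by 85 mm) begins 54 mm behind the grasp point. The pads swing forward as they close: fully open they stand 13 mm farther back than shut.
Start: joints at [-68.234, 26.849, -2.785, 87.806, 1.381, 65.374, -4.715], TCP at [268.281, 619.414, 231.335] pointing down, gripper open.
Joint ranges: [-148.3, 148.3], [-19.14, 114.17], [-79.39, 73.82], [5.75, 140.21], [-59.74, 239.74], [12.07, 113.84], [-152.46, 152.46]. Speed limits (degrees/s): [147.25, 147.25, 180, 180, 180, 180, 180].

## Interface

Orientations are given as [roll, pitch, yaw] about the fixed x, y, z axes, in that order (R = Rz(yaw) Ry(pitch) Rx(roll)).
In Python, from rig import ctrl gives the robot as it stands. Calls block until the motion is done:
- ctrl.movep(position, orientation): joint-space move of the TCP to a pose.
- ctrl.line_to(position, rotation=None, rate=150, until_force=None): straight line of the TCP; rotation=None keeps the orientation; rate is the mean speed in mm/s. With until_force (N) it stops when the force on the tool has changed by that much, and returns True; else False.
- ctrl.movej(angles): joint-space move.
- ctrl.grip(opening, f_grip=None): opening from 0.0 (shut) to 1.0 (fully open); f_grip is the grip in N (None keeps the last); returns when the fingers have stopped.
- ctrl.wait(seconds).
- ctrl.solve_ik(position, orientation): joint angles nearest the present ones, or None.
- ctrl.sense(): the state.
- ctrl.snapshot(name): name is "side" or "top"; returns a dict with "image" (384x512x3 uint8, red, green, blue), "fov_y" (degrees; the focal length in pixels is half the picture's height over the tangent of half this angle, whatever the lens; pixels are square), "cx", "cy" (the principal point, pixels), "R" (3x3) and "t" (3): a world point X has camera coordinates R X + t. Camera axes: x right, y down, z forward; pixel columns grow to the right and rows downward; lengths in mm; the calibration is good to about 2 mm. A picture is of the moment at which its call begins. There is no depth.
A pose or a line that the arm cannot do raises ctrl.PlanningError and nothing moves.
- ctrl.sign_off(): hands the job in; it is judged then, once.
The state is a dict: "time": time; "joints": joint angles; "qd": joint speeds; "tau": joint torques, N m; "eef_pos": TCP position; "orientation": TCP orientation; "ft_force": force on the tool from outside, world axes, zero at the start; "wrist_torque": the same for the moment, N m; "opening": opening from 0.0 (shut) to 1.0 (fully open); "gripper_force": force on a finger pad.
Only numpy, scipy, OpenCV 4.12 (cv2) and the standard library are available. Lean on these libraries where they do the work, as an engineer would, in place of code of your own. Each camera call takes 0.05 s, during which the arm holds its last target. There are 200 camera calls.

## Working session

There is one attempt and no reset: what is moved stays moved. The work goes in short steps, each a Python script; the robot and the scene stay as the last script left them, time stands still between calls to the robot, and variables do not carry over. Pictures are saved under pics/ and viewed, at most 14 in all, crops included, and the job is handed in when it is done.

```bash
ls; mkdir -p pics; python3 - <<'E'
from rig import ctrl
import cv2
for n in("side","top"):
    s=ctrl.snapshot(n); cv2.imwrite(f"pics/{n}0.png",cv2.cvtColor(s["image"],cv2.COLOR_RGB2BGR))
    print(n,s["fov_y"],s["cx"],s["cy"],s["R"],s["t"])
print(ctrl.sense(),ctrl.hold_point_z)
E
```

```text
pics
side 54.64536455904469 255.11207120087144 196.08121194921415 [[ 0.91511117 -0.40296738 -0.01374166]
 [-0.27772519 -0.60525487 -0.74601291]
 [ 0.29230166  0.68650115 -0.66578968]] [-413.03487531  192.77690633 1033.90444857]
top 42.56615696769586 252.33120165071432 197.344777244619 [[-0.02780015 -0.99954265 -0.01190162]
 [-0.99214482  0.0290432  -0.12167643]
 [ 0.12196644  0.0084255  -0.99249846]] [  73.14272535  458.5977678  1568.31158599]
{'time': 0.1, 'joints': array([-68.23339196,  26.88973783,  -2.7852498 ,  87.86825863,
         1.38218322,  65.37205422,  -4.71460812]), 'qd': array([-0.04627662, -0.04133136, -0.0232293 , -0.19961889, -0.0910061 ,
       -0.10187982,  0.08967717]), 'tau': array([ 1.30456858e-03, -5.11518502e+01, -4.66022640e-02, -2.38390785e+01,
        1.07929803e-02,  4.35307462e-03,  2.36415065e-05]), 'eef_pos': array([268.09442444, 618.90950292, 230.39087693]), 'orientation': array([-1.79903642e+02,  4.08770521e-03,  1.56581490e+02]), 'ft_force': array([ 0.4546707 , -0.86257141, -0.34776223]), 'wrist_torque': array([ 0.02228091, -0.01061064, -0.01357475]), 'gripper_force': 0.0, 'opening': 0.9989361893559129} 18.700000000000003
```

View pics/side0.png

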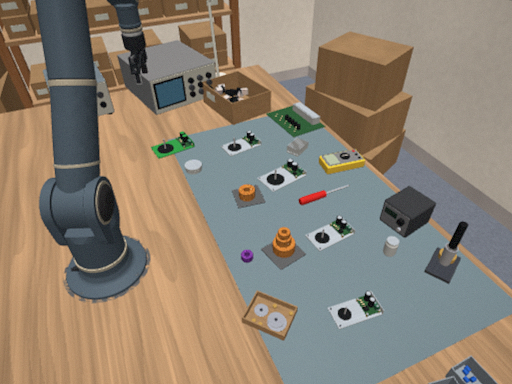

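View pics/top0.png

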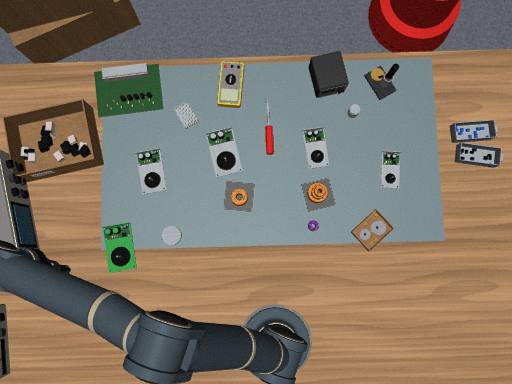

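```bash
python3 - <<'E'
import cv2,numpy as np
s=cv2.imread("pics/side0.png");t=cv2.imread("pics/top0.png")
c=lambda im,x,y:cv2.resize(im[y-24:y+24,x-32:x+32],(400,300),interpolation=cv2.INTER_CUBIC)
cv2.imwrite("pics/m.png",np.vstack([np.hstack([c(s,284,243),c(s,252,190)]),np.hstack([c(t,318,185),c(t,232,180)])]))
E
```

```text
(no output)
```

View pics/m.png

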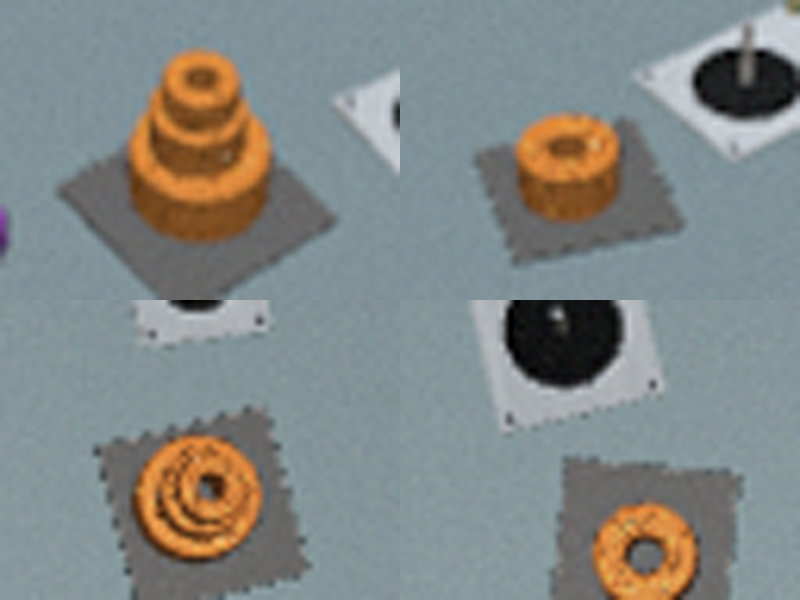

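```bash
cat > h.py <<'E'
from rig import ctrl
import cv2,numpy as np
def snap(n):
    s=ctrl.snapshot(n); s["f"]=192/np.tan(np.radians(s["fov_y"]/2)); s["bgr"]=cv2.cvtColor(s["image"],cv2.COLOR_RGB2BGR)
    s["hsv"]=cv2.cvtColor(s["bgr"],cv2.COLOR_BGR2HSV); return s
def ray(s,uv):
    R,t=np.array(s["R"]),np.array(s["t"]); d=R.T@[(uv[0]-s["cx"])/s["f"],(uv[1]-s["cy"])/s["f"],1]; return -R.T@t,d
def onz(s,uv,z):
    c,d=ray(s,uv); return (c+d*(z-c[2])/d[2])[:2]
def proj(s,X):
    p=np.array(s["R"])@X+s["t"]; return p[:2]/p[2]*s["f"]+[s["cx"],s["cy"]]
def blobs(m,near=None,r=25,amin=8):
    cs=[c for c in cv2.findContours(m.astype(np.uint8),cv2.RETR_EXTERNAL,cv2.CHAIN_APPROX_NONE)[0] if len(c)>=amin]
    if near is not None: cs=[c for c in cs if np.hypot(*(c[:,0].mean(0)-near))<r]
    return sorted(cs,key=len)[::-1]
def orange(s):
    h=s["hsv"]; return (h[...,0]>6)&(h[...,0]<22)&(h[...,1]>150)&(h[...,2]>70)
def black(s): return s["hsv"][...,2]<60
E
python3 - <<'E'
from h import *
S,T=snap("side"),snap("top")
sd=dict(a=((152,179),(243,145)),b=((226,160),(280,178)),c=((317,155),(322,236)),d=((390,176),(345,312)))
for k,(pt,ps) in sd.items():
    for nm,s,p in(("T",T,pt),("S",S,ps)):
        c=blobs(black(s),p,14)[0]; h=cv2.convexHull(c)
        P=np.array([onz(s,q[0],6) for q in h]).astype(np.float32)
        e=cv2.fitEllipse(P); print(k,nm,"centre",np.round(e[0],1),"axes",np.round(e[1],1),np.hypot(*e[0]).round())
        if nm=="T": ct=np.array(e[0])
        if nm=="T":
            h=s["hsv"]; g=(h[...,0]>38)&(h[...,0]<85)&(h[...,1]>60)
            yy,xx=np.nonzero(g); w=np.hypot(xx-p[0],yy-p[1])<32
            G=onz(s,(xx[w].mean(),yy[w].mean()),8); d=G-ct; print("   board dist",np.hypot(*d).round(),"yaw",np.degrees(np.arctan2(d[1],d[0])).round(1),w.sum())
for nm,s,p,q,hp in(("T",T,(318,192),(239,196),(319.6,190.9)),("S",S,(284,243),(247,192),(284.5,231.5))):
    o=orange(s)
    c=blobs(o,q,15)[0]; m=cv2.moments(cv2.convexHull(c)); u=(m["m10"]/m["m00"],m["m01"]/m["m00"])
    print(nm,"lone px",np.round(u,1),onz(s,u,20).round(1),"bbox",cv2.boundingRect(c))
    c=blobs(o,p,15)[0]; print("  pile bbox",cv2.boundingRect(c),"enc",cv2.minEnclosingCircle(c),"hole34",onz(s,hp,82).round(1))
    if nm=="T":
        print("  64 at",onz(s,cv2.minEnclosingCircle(c)[0],30).round(1))
E
```

```text
a T centre [532.5 390.7] axes [49.8 50.4] 660.0
   board dist 70.0 yaw 6.8 155
a S centre [614.2 407.3] axes [30.3 95. ] 737.0
b T centre [590.2 145.6] axes [59.7 60.4] 608.0
   board dist 76.0 yaw 10.6 184
b S centre [589.6 140.8] axes [56.5 58.1] 606.0
c T centre [ 595.4 -157.5] axes [39.5 39.8] 616.0
   board dist 68.0 yaw 5.0 139
c S centre [ 594.2 -161.7] axes [38.5 39.1] 616.0
d T centre [ 514.  -394.1] axes [28.5 30. ] 648.0
   board dist 63.0 yaw -6.9 112
d S centre [ 513.4 -397.6] axes [29.4 30.2] 649.0
T lone px [238.7 196.4] [465.8 104.3] bbox (231, 189, 17, 16)
  pile bbox (307, 183, 21, 19) enc ((316.9662780761719, 192.27528381347656), 10.114535331726074) hole34 [ 468.1 -151.5]
  64 at [ 470.7 -149.5]
S lone px [246.5 192.3] [464.9 101. ] bbox (239, 185, 16, 16)
  pile bbox (273, 228, 22, 29) enc ((283.5, 242.05555725097656), 14.484870910644531) hole34 [ 470.5 -157.3]
```

```bash
cat >> h.py <<'E'
def O(yaw):
    return [180,0,(yaw+180+180)%360-180]
def over(x,y,z,yaw):
    ctrl.movep([x,y,z],O(yaw))
def pick(x,y,z,yaw,clear,up,f=60):
    over(x,y,clear,yaw); ctrl.line_to([x,y,z],rate=120)
    ctrl.grip(0.0,f); s=ctrl.sense(); print("opening",s["opening"],"pos",s["eef_pos"].round(1),"F",s["gripper_force"],"t",s["time"])
    ctrl.line_to([x,y,up],rate=120); s=ctrl.sense(); print("lifted opening",s["opening"],"ft",s["ft_force"].round(1),s["gripper_force"])
def save(n,name): 
    s=snap(n); cv2.imwrite(f"pics/{name}.png",s["bgr"]); return s
E
python3 - <<'E'
from h import *
for p,y in(((465,103,4),6.8),((532,389,6),6.8),((590,143,6),10.6),((595,-160,6),5),((514,-396,6),-6.9),((470,-152,6),10)):
    print(p,[None if (q:=ctrl.solve_ik(list(p),O(yy))) is None else q.round()[[0,3,5,6]] for yy in (y,y+180)])
print(ctrl.solve_ik([465,103,4],O(6.8)) is not None)
S=snap("side"); c=cv2.findContours
m=black(S).astype(np.uint8)*255; r=cv2.resize(S["bgr"][125:165,203:283],(640,320),interpolation=cv2.INTER_CUBIC); cv2.imwrite("pics/a.png",r)
E
```

```text
(465, 103, 4) [array([-18., 125.,  27.,  80.]), array([-37., 126.,  29., -76.])]
(532, 389, 6) [array([-36.,  99.,  41.,  53.]), array([ -59.,  101.,   43., -101.])]
(590, 143, 6) [array([-18., 107.,  37.,  83.]), array([-37., 108.,  39., -73.])]
(595, -160, 6) [array([  2., 106.,  38., 116.]), array([-11., 107.,  41., -47.])]
(514, -396, 6) [array([ 14., 102.,  43., 141.]), array([ 12., 103.,  44., -36.])]
(470, -152, 6) [array([  4., 123.,  29., 124.]), array([-18., 124.,  35., -28.])]
True
```

View pics/a.png

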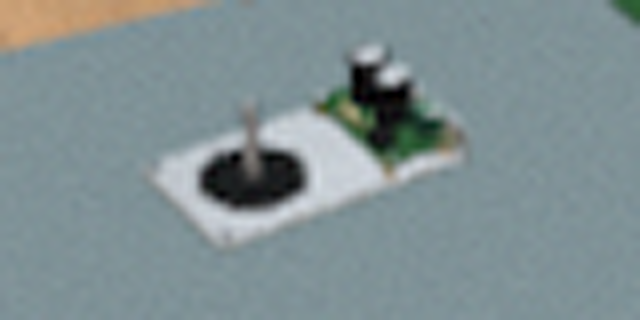

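```bash
python3 - <<'E'
from h import *
S=snap("side"); print("seat54 side",onz(S,(234.1,147.1),6).round(1))
pick(465.3,102.7,4,6.8,110,110)
over(532.3,389,110,6.8)
print(ctrl.sense()["time"])
save("side","c1")
E
```

```text
seat54 side [530.6 382.9]
opening 0.6093538822283531 pos [465.8 102.9   5. ] F 62.17262640595436 t 3.775
lifted opening 0.6105303714633051 ft [ 0.2 -0.9 -3.1] 62.912524938583374
5.9417
```

View pics/c1.png

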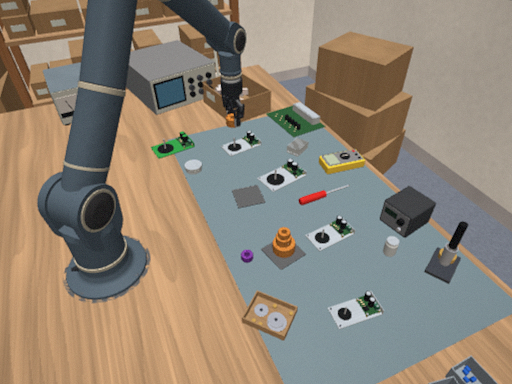

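```bash
cat >> h.py <<'E'
def cylcmp(s,x,y,z0,h,r,show=True):
    "offset (px) of the seen orange blob's box against the projected cylinder's box"
    a=np.linspace(0,2*np.pi,60); P=np.array([proj(s,np.array([x+r*np.cos(t),y+r*np.sin(t),z])) for t in a for z in(z0,z0+h)])
    c=blobs(orange(s),proj(s,np.array([x,y,z0+h/2])),15,5)
    if not c: return None
    b=cv2.boundingRect(np.vstack(c)); 
    return np.r_[P.min(0)-.5,P.max(0)+.5].round(1),(b[0]-.5,b[1]-.5,b[0]+b[2]-.5,b[1]+b[3]-.5)
E
python3 - <<'E'
from h import *
ctrl.line_to([532.3,389,56],rate=120)
p=ctrl.sense()["eef_pos"]; print(p.round(1))
for n in("side","top"):
    s=save(n,n+"2"); print(n,cylcmp(s,p[0],p[1],p[2]-1,32,27))
s=cv2.imread("pics/side2.png")[95:165,190:290];t=cv2.imread("pics/top2.png")[130:200,105:205]
cv2.imwrite("pics/m2.png",np.vstack([cv2.resize(i,(428,300),interpolation=cv2.INTER_CUBIC) for i in(s,t)]))
E
```

```text
[532.8 388.8  56.3]
side (array([225.3, 123.9, 241. , 139.8]), (226.5, 124.5, 234.5, 138.5))
top None
```

View pics/m2.png

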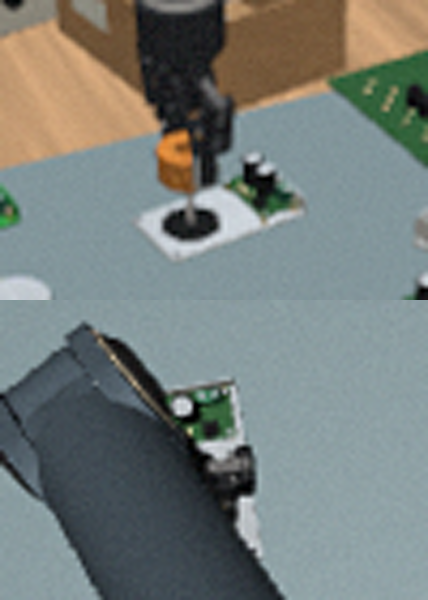

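```bash
cat >> h.py <<'E'
def place(x,y,z,yaw,zmid):
    "lower to z, gently below zmid; stop on contact; open; rise"
    ctrl.line_to([x,y,zmid],rate=60)
    hit=ctrl.line_to([x,y,z],rate=30,until_force=8); s=ctrl.sense(); print("hit",hit,s["eef_pos"].round(1),s["ft_force"].round(1))
    return s["eef_pos"][2]
def release(x,y,yaw,up=120):
    ctrl.grip(1.0); ctrl.line_to([x,y,up],rate=150); s=ctrl.sense(); print("t",s["time"],s["ft_force"].round(1),s["opening"])
E
python3 - <<'E'
from h import *
z=place(532,388.5,6,6.8,50)
if z<9: release(532,388.5,6.8)
E
```

```text
hit True [531.9 388.4   7.1] [-0.6 -1.5  5.6]
t 9.6417 [-0.5  0.1  0.1] 0.9987733456121735
```

```bash
python3 - <<'E'
from h import *
pick(469.3,-154.4,65,-6.9,150,150,40)
over(513.7,-395.8,110,-6.9); ctrl.line_to([513.7,-395.8,54.5],rate=120)
p=ctrl.sense()["eef_pos"]; print(p.round(1),ctrl.sense()["time"])
for n in("side","top"):
    s=save(n,n+"3"); print(n,cylcmp(s,p[0],p[1],p[2]-3,20,17))
s=cv2.imread("pics/side3.png");t=cv2.imread("pics/top3.png")
f=lambda i,x,y:cv2.resize(i[y-30:y+30,x-40:x+40],(400,300),interpolation=cv2.INTER_CUBIC)
cv2.imwrite("pics/m3.png",np.vstack([np.hstack([f(s,345,305),f(s,240,145)]),np.hstack([f(s,284,243),f(t,318,192)])]))
E
```

```text
opening 0.38207144505163465 pos [ 469.6 -154.4   65.7] F 39.21247696503997 t 13.0167
lifted opening 0.385916259086435 ft [ 0.4  0.3 -0.9] 39.75022925063968
[ 514.2 -395.5   54.9] 15.4583
side (array([338.8, 290.6, 355.9, 309.1]), (340.5, 292.5, 350.5, 308.5))
top None
```

View pics/m3.png

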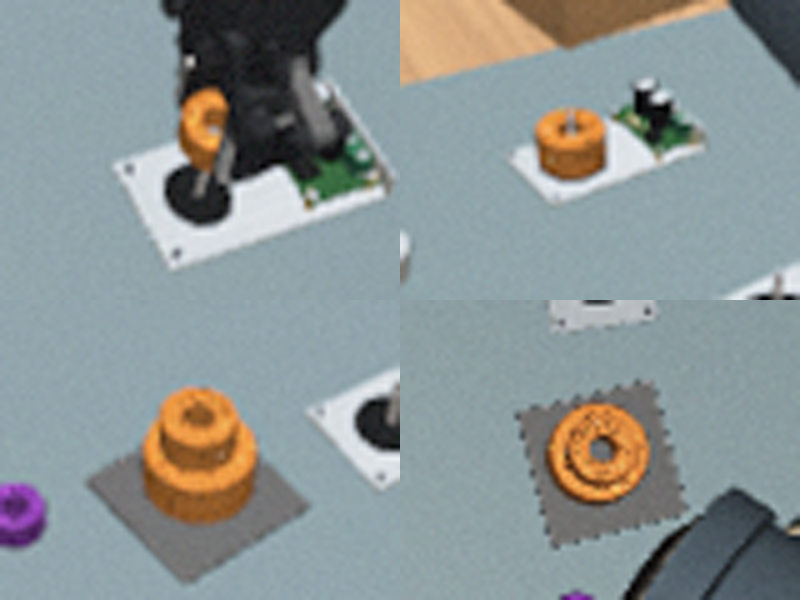

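```bash
python3 - <<'E'
from h import *
z=place(512.2,-396.3,8,-6.9,48)
if z<11.5: release(512.2,-396.3,-6.9)
E
```

```text
hit True [ 512.1 -396.2    9.8] [-1.  -0.3  5.7]
t 18.4583 [-0.3  0.6 -0. ] 0.9993586203142182
```

```bash
python3 - <<'E'
from h import *
over(513,-396,200,-6.9) ; ctrl.movep([560,0,300],O(0))
S,T=snap("side"),snap("top")
print("44",onz(T,(317.9,191.6),60),onz(S,(283.5,234.5),61))
for s in(S,T):
    c=blobs(orange(s),(345,308) if s is S else (390,176),14,5); print("34",[cv2.boundingRect(k) for k in c],cylcmp(s,513.4,-396.5,6,20,17))
cv2.imwrite("pics/t4.png",T["bgr"])
f=lambda i,x,y:cv2.resize(i[y-30:y+30,x-40:x+40],(400,300),interpolation=cv2.INTER_CUBIC)
cv2.imwrite("pics/m4.png",np.vstack([np.hstack([f(S["bgr"],345,305),f(S["bgr"],284,243)]),np.hstack([f(T["bgr"],390,176),f(T["bgr"],318,192)])]))
E
```

```text
44 [ 468.89521282 -148.82760945] [ 472.44916227 -149.21416784]
34 [(338, 305, 14, 15)] (array([336.2, 301.9, 352.6, 319.9]), (337.5, 304.5, 351.5, 319.5))
34 [(386, 173, 11, 10)] (array([385. , 171.5, 398.1, 183.8]), (385.5, 172.5, 396.5, 182.5))
```

View pics/m4.png

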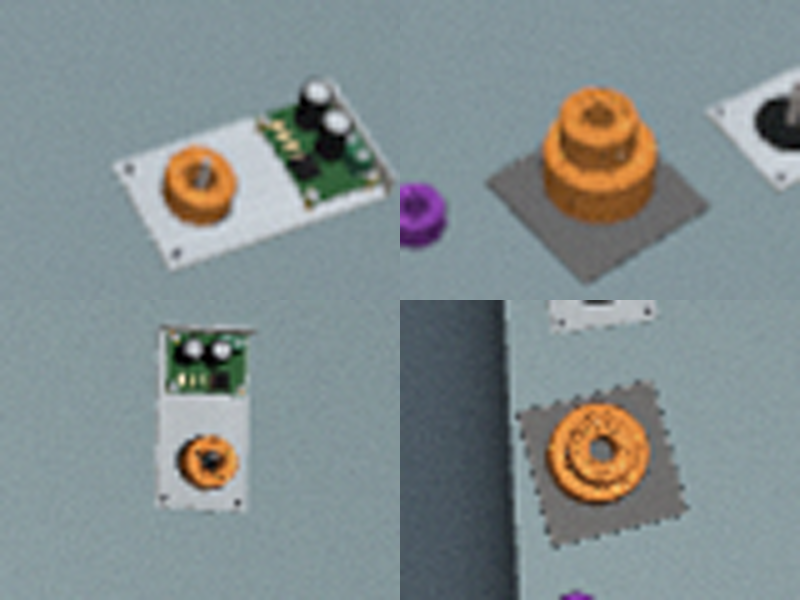

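```bash
python3 - <<'E'
from h import *
pick(471,-150,39,5,120,120,50)
over(594.8,-159.6,100,5); ctrl.line_to([594.8,-159.6,53],rate=120)
p=ctrl.sense()["eef_pos"]; print(p.round(1))
for n in("side","top"):
    s=save(n,n+"5"); print(n,cylcmp(s,p[0],p[1],p[2]-3.7,26,22))
s=cv2.imread("pics/side5.png");t=cv2.imread("pics/top5.png")
f=lambda i,x,y:cv2.resize(i[y-30:y+30,x-40:x+40],(400,300),interpolation=cv2.INTER_CUBIC)
cv2.imwrite("pics/m5.png",np.hstack([f(s,322,228),f(s,284,243)]))
E
```

```text
opening 0.49285933589811604 pos [ 471.4 -150.    39.9] F 50.21786827594042 t 22.7917
lifted opening 0.49992749270222386 ft [-0.2  0.1 -1. ] 50.764719396829605
[ 594.5 -159.8   53.3]
side (array([314.8, 214.2, 332.5, 232.8]), (316.5, 215.5, 327.5, 232.5))
top None
```

View pics/m5.png

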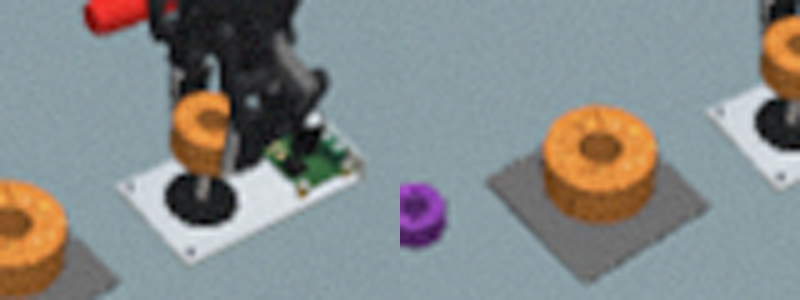

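```bash
python3 - <<'E'
from h import *
z=place(593.3,-160.2,8,5,47)
if z<11.5:
    release(593.3,-160.2,5); ctrl.movep([560,0,300],O(5))
    for n,p,q in(("top",(317,192),(317,155)),("side",(284,245),(322,234))):
        s=save(n,n+"6"); c=blobs(orange(s),p,12)[0]; m=cv2.moments(cv2.convexHull(c)); u=(m["m10"]/m["m00"],m["m01"]/m["m00"])
        print(n,"64",onz(s,u,20).round(1),cv2.boundingRect(c),cylcmp(s,593.7,-160,6,26,22))
E
```

```text
hit True [ 593.1 -160.1   10. ] [-0.3  0.4  4. ]
t 27.6083 [ 0.2 -0.2  0.4] 1.0019948760890514
top 64 [ 472.3 -151. ] (307, 183, 21, 19) (array([310.5, 147.6, 325.9, 163.4]), (311.5, 149.5, 324.5, 162.5))
side 64 [ 471.6 -153.7] (273, 235, 22, 22) (array([313.2, 224.9, 330.4, 243.1]), (314.5, 227.5, 329.5, 242.5))
```

```bash
python3 - <<'E'
from h import *
pick(472,-152.4,6,10.6,110,110,80)
over(589.7,143.2,110,10.6); ctrl.line_to([589.7,143.2,60],rate=120)
p=ctrl.sense()["eef_pos"]; print(p.round(1))
s=save("side","side7"); print(cylcmp(s,p[0],p[1],p[2]-2.5,32,32))
cv2.imwrite("pics/m7.png",cv2.resize(s["bgr"][140:200,240:320],(640,480),interpolation=cv2.INTER_CUBIC))
E
```

```text
opening 0.7288127073649169 pos [ 472.4 -152.     7.5] F 84.73226342350245 t 31.0583
lifted opening 0.7235495822422064 ft [ 0.1  0.5 -5.5] 88.017463311553
[590.1 142.4  60.2]
(array([265.4, 152.9, 285.6, 172.9]), (266.5, 154.5, 279.5, 172.5))
```

View pics/m7.png

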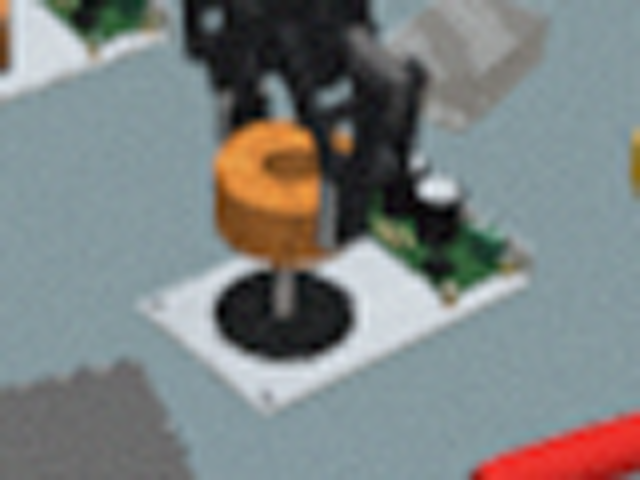

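Ring 64 hangs level above its bolt (bolt at about (285,280) in the crop, ring centre about (290,190)), so I lower it.

```bash
python3 - <<'E'
from h import *
z=place(589.3,143.0,6.5,10.6,52)
if z<11.5:
    release(589.3,143,10.6); ctrl.movep([450,0,330],O(5))
    S,T=save("side","s8"),save("top","t8")
    f=lambda i,x,y:cv2.resize(i["bgr"][y-22:y+23,x-30:x+30],(200,150),interpolation=cv2.INTER_CUBIC)
    P=[((235,145),(152,179)),((280,175),(226,160)),((322,232),(317,155)),((345,308),(390,176))]
    cv2.imwrite("pics/m8.png",np.vstack([np.hstack([f(S,*a) for a,b in P]),np.hstack([f(T,*b) for a,b in P])]))
    print(ctrl.sense()["ft_force"])
E
```

```text
hit True [589.1 142.9   9.6] [-1.6 -0.7  6. ]
t 36.7333 [0.6 0.  0. ] 0.9999860947258976
[ 0.09104354 -0.66516695 -0.05441689]
```

View pics/m8.png

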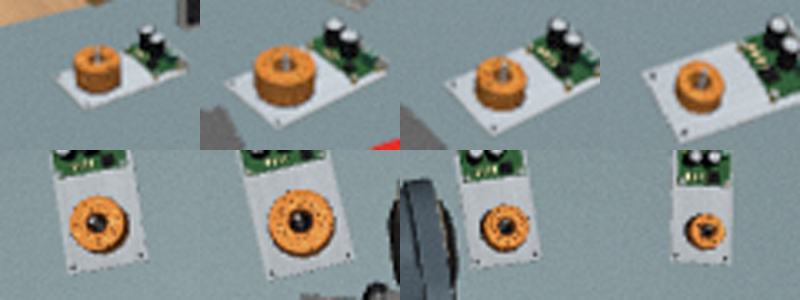

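All four rings lie flat on their own pads with the bolt showing through each hole, and the gripper is open and clear.

```bash
python3 -c "
from rig import ctrl
print(ctrl.sign_off())"
```

```text
the job is handed in; nothing more can be done
None
```

All four transformers are flat on their own-size pads with the bolts up through their holes, none tipped, and the job was handed in at about 37 s with the gripper open and clear.

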